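Pack two wedge-shaped cake boxes head to tail in the fridge tray

ROBOT

A 6-joint arm with a two-finger parallel gripper is mounted at the origin on the work surface. World frame = base frame: x ahead of the robot, y to its left, z up, the work surface at z = 0. Lengths are in m, angles in rad, forces in N, time in s.
With the tool pointing down it reaches from about 0.25 to 0.775 m from the base axis. Payload 4 kg.
Tool frame: the origin (TCP) lies midway between the tips of the shut fingers; the grasp point (between the pads) lies 19 mm behind it; y points along the fingers, x is the direction in which the jaws open and shut, and the axes are right-handed (so a half turn about y gives the same grasp; the last joint's range is limited). The gripper opens to 94 mm and grips with 3 to 60 N. Pads are 16 mm wide; open, the fingers measure 119 mm over their backs; the gripper's body (75 mm by 177 mm) begins 78 mm behind the grasp point.
Start: joints at [1.229, 0.087, 1.371, -0, 1.684, -0.103], TCP at [0.13, 0.534, 0.206] pointing down, gripper open.
Joint ranges: [-3.1, 3.1], [-0.76, 2.03], [0.27, 2.55], [-1.08, 4.22], [0.17, 2.65], [-2.57, 2.57]. Speed limits (rad/s): [2.79, 2.79, 3.14, 3.14, 3.14, 3.14].

INTERFACE

Orientations are given as [roll, pitch, yaw] about the fixed x, y, z axes, in that order (R = Rz(yaw) Ry(pitch) Rx(roll)).
In Python, from bench import robot gives the robot as it stands.
- The arm moves only by the shell command python3 -m creep 'ROWS'. ROWS is JSON, a list of rows, each a list of 7 numbers: the shift along the tool's x, y, z in mm, then the turn, a rotation vector about the tool's x, y, z in degrees, then the closure in counts, from 0 (fully open) to 255 (shut). A call has 1 to 5 rows; each row is the pose to reach, as a shift and turn from the pose commanded when the call began, along the tool's axes at that moment; what a row does not reach only later rows make up. A row lasts 1/8 s, in which the tool goes at most 62.5 mm and 10.7 degrees, less where a joint would pass 70% of its speed; a pose out of reach is approached as far as the arm can. A call with a gripper value outside its range is refused whole. The fingers move at their own pace and stop on an object; the grip force is fixed at half the most. Time passes only in rows, so rows that repeat a pose let the fingers close. It gives the time, the measured TCP pose, the force and the opening at its end, in the units of the state.
- robot.get_obs(): the state, without advancing time (a new reading comes with each control period).
- robot.snapshot(name): name is "scene" or "top"; returns a dict with "color" (400x640x3 uint8, blue, green, red), "fx", "fy", "cx", "cy" (pixels), "k1" (the pictures are not rectified: a ray, as slopes to the right and down, at radius r is drawn at 1 + k1 r^2 times it, then the intrinsics apply), "world_from_camera" (4x4, takes a point from camera to world coordinates). Camera axes: x right, y down, z forward; pixel columns grow to the right and rows downward; lengths in m; the calibration is good to about 2 mm. A picture is of the moment at which its call begins. There is no depth.
- robot.close_job(): hands the job in, once; it reports no verdict.
Trained networks look in the newest picture that a camera, given by its name, has taken for a name from the list of things; names that differ only in an ending like _2 or _b are one class to them, and where a whole thing is asked for, a point or a joint stands for the part that bears it (a point fixed in the world has none). Each returns a list of dicts, best first, with "p" (0 to 1); they miss things now and then, are a little off and sometimes report something else, mostly with a low value. They report only what shows in the picture. A call takes as long as a camera call.
- robot.spot_in(name, camera): "point" ([x, y, z] in m, in world coordinates, good to about 4 mm: the middle of the surface that is visible of it).
- robot.landmark_of(name, camera): "point" ([x, y, z] in m, in world coordinates, good to about 4 mm: a listed point, or the origin of a listed thing).
The state is a dict: "time": time; "joint_positions": joint angles; "qvel": joint speeds; "joint_torque": joint torques, N m; "tool_pos": TCP position; "ee_rot": TCP orientation; "wrist_force": force on the tool from outside, world axes, zero at the start; "wrist_torque": the same for the moment, N m; "width": finger opening in m.
Only numpy, scipy, OpenCV 4.12 (cv2) and the standard library are available. Lean on these libraries where they do the work, as an engineer would, in place of code of your own. Each camera call takes 0.05 s, during which the arm holds its last target.

TASK

Pack the two large wedge-shaped cake boxes side by side in the steel fridge tray, head to tail: the wide end of one next to the narrow end of the other, their slanting sides facing each other, both flat on the tray's floor. Set them down rather than dropping them, and leave the smaller wedge-shaped box where it is.

Things in the scene. Friction and masses are not known exactly. Their poses are not given: they have to be found in the camera images.
- tray: shallow rectangular steel tray, fixed. Inside 160 mm along its x, 148 mm along its y; walls 4 mm, rim 24 mm above the table with a 5 mm lip outside, floor 4 mm thick. Origin: centre of underside, z up. The two large boxes fit only head to tail, lying along its x, slanting sides together, each about 34.5 mm to one side of the middle (10 mm then free beside and between them).
- box_a: large white plastic cake-slice box, grey lid, wedge-shaped from above: 130 long, 48 high. Wide end (84) at +x, narrow end (34) at -x; -y side straight, square to the ends; +y side slants. Origin: underside, mid-length, mid-width (walls at y = +-29.5 there; wide end spans y -29.5 to +54.5). z up. Grip bar on the lid over the origin: 16 thick along x, 40 along y, z 48 to 76; pinch its 16. 0.22 kg. All mm.
- box_b: the same as box_a in every way: wedge-shaped from above: 130 long, 48 high. Wide end (84) at +x, narrow end (34) at -x; -y side straight, square to the ends; +y side slants. Origin: underside, mid-length, mid-width (walls at y = +-29.5 there; wide end spans y -29.5 to +54.5). z up. Grip bar as on box_a (16 thick along x, top at 76). 0.22 kg. All mm.
- small_box: a smaller wedge-shaped box of the same make, not wanted: 88 mm long, wide end 58 mm at +x, narrow end 26 mm at -x, lid 36 mm high, grip bar up to 64 mm. Origin on the underside, mid-length and mid-width. An unlisted rectangular box of the same make (106 x 80 mm, 76 mm high with its bar) stands nearby too.

How it is judged:
By the outcome, as a careful person would: the job done as asked, in the order asked, and still so for the second after the job is handed in, with the robot touching nothing.
It also fails if it takes over 56 s, if anything falls off the work surface, if the arm or the gripper's body presses on something with over 40 N, if the wrist force passes 120 N, or if a joint passes its speed limit or range.

## Working session

There is one attempt and no reset: what is moved stays moved. The work goes in short steps, Python scripts to look and compute and a shell command to move; the robot and the scene stay as the last step left them, time stands still between calls to the robot, and variables do not carry over. Pictures are saved under pics/ and viewed, and the job is handed in when it is done.

```bash
mkdir -p pics; ls
cat > h.py <<'E'
import numpy as np, cv2
from bench import robot
def snap(cam,fn):
    s=robot.snapshot(cam); cv2.imwrite('pics/'+fn,s['color']); return s
def K(s): return np.array([[s['fx'],0,s['cx']],[0,s['fy'],s['cy']],[0,0,1.]]),np.array([s['k1'],0,0,0.])
def pix2w(s,uv,z):
    k,d=K(s); n=cv2.undistortPoints(np.array(uv,float).reshape(-1,1,2),k,d).reshape(-1,2)
    T=np.array(s['world_from_camera']); r=np.c_[n,np.ones(len(n))]@T[:3,:3].T; o=T[:3,3]
    t=(z-o[2])/r[:,2]; return o+r*t[:,None]
def w2pix(s,P):
    k,d=K(s); T=np.linalg.inv(np.array(s['world_from_camera']))
    return cv2.projectPoints(np.array(P,float).reshape(-1,1,3),cv2.Rodrigues(T[:3,:3])[0],T[:3,3],k,d)[0].reshape(-1,2)
E
python3 - <<'E'
from h import *
o=robot.get_obs(); print(o)
for c in ('top','scene'):
    s=snap(c,c+'0.png'); print({k:v for k,v in s.items() if k!='color'})
    for n in ('tray','box_a','small_box'):
        print(c,n,'spot',[(np.round(d['point'],3).tolist(),round(d['p'],2)) for d in robot.spot_in(n,c)])
        print(c,n,'lm',[(np.round(d['point'],3).tolist(),round(d['p'],2)) for d in robot.landmark_of(n,c)])
E
```

```text
pics
{'time': 0.0, 'joint_positions': array([ 1.22885804e+00,  8.79720136e-02,  1.37220268e+00, -2.81452852e-06,
        1.68357978e+00, -1.03108274e-01]), 'qvel': array([-0.00094964,  0.00060539, -0.00110895, -0.00162818,  0.00076734,
        0.00173116]), 'joint_torque': array([-1.01571608e-03, -3.40180349e+01, -3.02423608e+01,  7.15838489e-02,
        3.31166026e-02, -1.82460717e-04]), 'tool_pos': array([0.12994427, 0.53388904, 0.20432103]), 'ee_rot': array([-1.5705766 ,  0.00215063,  1.33196624]), 'wrist_force': array([0.07039488, 0.74925631, 0.25840981]), 'wrist_torque': array([-0.03121032, -0.01422215, -0.04891445]), 'width': 0.09373137272217606}
{'fx': 477.24485791896853, 'fy': 477.24485791896853, 'cx': 323.46896562222656, 'cy': 205.7410335825325, 'k1': -0.11275214623181949, 'world_from_camera': array([[ 0.00981032, -0.99740129,  0.07137524,  0.41997677],
       [-0.9999013 , -0.00906692,  0.01073191, -0.01868658],
       [-0.01005686, -0.07147348, -0.9973918 ,  1.21376692],
       [ 0.        ,  0.        ,  0.        ,  1.        ]])}
top tray spot [([0.517, 0.037, 0.004], 0
[... 421 characters left out ...]
8.0069047572464, 'k1': 0.017035122629420255, 'world_from_camera': array([[ 0.73962946,  0.46946278, -0.48223745,  0.88524358],
       [ 0.67279596, -0.53401388,  0.51203005, -0.42743693],
       [-0.01714244, -0.70315992, -0.71082506,  0.6178649 ],
       [ 0.        ,  0.        ,  0.        ,  1.        ]])}
scene tray spot [([0.52, 0.043, 0.0], 0.97), ([0.604, -0.282, 0.048], 0.33)]
scene tray lm []
scene box_a spot [([0.593, 0.271, 0.05], 0.84), ([0.602, -0.282, 0.049], 0.64), ([0.388, 0.293, 0.034], 0.16)]
scene box_a lm [([0.591, 0.296, 0.002], 0.87), ([0.589, -0.279, 0.001], 0.61)]
scene small_box spot [([0.387, 0.293, 0.034], 0.64)]
scene small_box lm [([0.387, 0.304, -0.007], 0.73)]
```

View pics/top0.png

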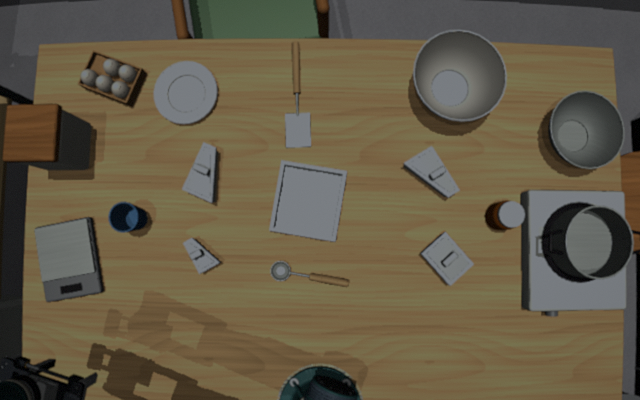

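View pics/scene0.png

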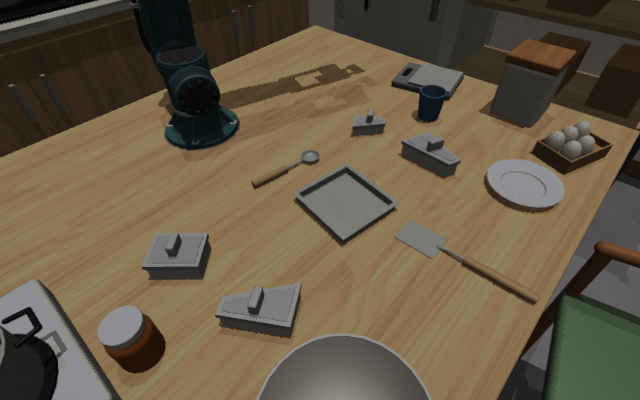

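The top view shows large wedges at about (200,172) and (432,172), the tray at (309,201), the small wedge at (201,255) and the rectangular box at (447,258). I'll zoom in for corners.

Run:
```python
import cv2,numpy as np
im=cv2.imread('pics/top0.png')
def c(x,y,w,h,f): 
    return cv2.convertScaleAbs(cv2.resize(im[y:y+h,x:x+w],None,fx=f,fy=f,interpolation=cv2.INTER_CUBIC),alpha=1.5)
a=c(170,135,60,75,6);b=c(398,138,66,75,6)
cv2.imwrite('pics/z1.png',np.hstack([a,b]))
cv2.imwrite('pics/z2.png',c(260,150,100,100,6))
```

```text
(no output)
```

View pics/z1.png

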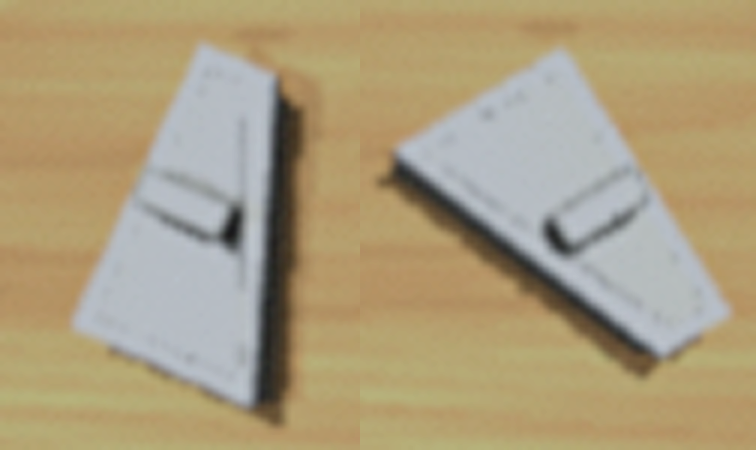

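View pics/z2.png

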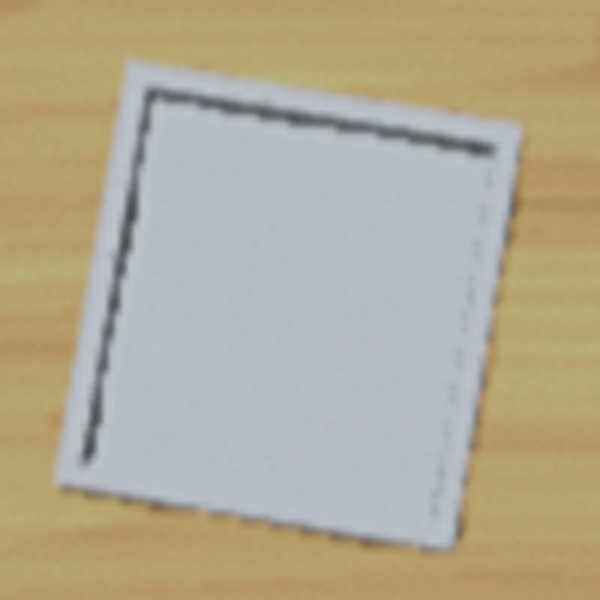

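```bash
cat >> h.py <<'E'
from scipy.optimize import least_squares
WEDGE=np.array([[-65,-29.5],[-65,4.5],[65,-29.5],[65,54.5]])/1000
TR=np.array([[89,83],[89,-83],[-89,-83],[-89,83]])/1000
def place(p,L,z):
    c,s=np.cos(p[2]),np.sin(p[2]); return np.c_[L@np.array([[c,s],[-s,c]])+p[:2],np.full(len(L),z)]
def fit(s,uv,L,z,p0):
    r=least_squares(lambda p:(w2pix(s,place(p,L,z))-uv).ravel(),p0); return r.x,np.round(r.fun,1)
E
python3 - <<'E'
from h import *
s=robot.snapshot('top')
A=np.array([[205,42],[276,75],[73,327],[252,408]])/6+[170,135]-.4
B=np.array([[730-360,312],[665-360,357],[562-360,47],[395-360,155]])/6+[398,138]-.4
T=np.array([[130,62],[522,128],[458,550],[60,488]])/6+[260,150]-.4
P=[]
for n,uv,L,z,p0 in (('A',A,WEDGE,.048,[.58,.29,2.7]),('B',B,WEDGE,.048,[.58,-.28,.6]),('T',T,TR,.024,[.52,.04,0])):
    p,f=fit(s,uv,L,z,p0); P.append(p); print(n,np.round(p[:2],4),np.degrees(p[2]),f,
       )
    e=pix2w(s,uv,z); print(np.round(1000*np.linalg.norm(e[:,None]-e[None],axis=2)))
q=robot.snapshot('scene'); im=q['color'].copy()
for img,ss,fn in ((im,q,'ov_s.png'),(s['color'].copy(),s,'ov_t.png')):
    for p,L,z in ((P[0],WEDGE[[0,1,3,2]],.048),(P[1],WEDGE[[0,1,3,2]],.048),(P[2],TR,.024)):
        cv2.polylines(img,[np.round(w2pix(ss,place(p,L,z))).astype(int)],True,(0,0,255),1)
        if z>.04: cv2.polylines(img,[np.round(w2pix(ss,place(p,np.array([[-8,-20],[8,-20],[8,20],[-8,20]])/1000,.076))).astype(int)],True,(0,255,0),1)
    if fn=='ov_s.png': img=cv2.resize(img[100:350,120:500],None,fx=2,fy=2)
    else: img=cv2.resize(img[130:250,170:480],None,fx=2.5,fy=2.5)
    cv2.imwrite('pics/'+fn,img)
E
```

```text
A [0.5899 0.2942] 156.51694516070236 [-0.1  0.1  0.1 -0.  -0.1 -0.1  0.1  0. ]
[[  0.  34. 131. 155.]
 [ 34.   0. 134. 139.]
 [131. 134.   0.  83.]
 [155. 139.  83.   0.]]
B [ 0.585  -0.2827] 32.5329471189987 [ 0.5  0.2 -0.1 -0.1  0.   0.2 -0.4 -0.2]
[[  0.  33. 129. 153.]
 [ 33.   0. 135. 139.]
 [129. 135.   0.  84.]
 [153. 139.  84.   0.]]
T [0.5177 0.0322] -8.469963719911473 [ 0.2  0.8 -0.1 -0.1 -0.4 -0.3  0.3 -0.4]
[[  0. 167. 247. 181.]
 [167.   0. 178. 245.]
 [247. 178.   0. 168.]
 [181. 245. 168.   0.]]
```

View pics/ov_s.png

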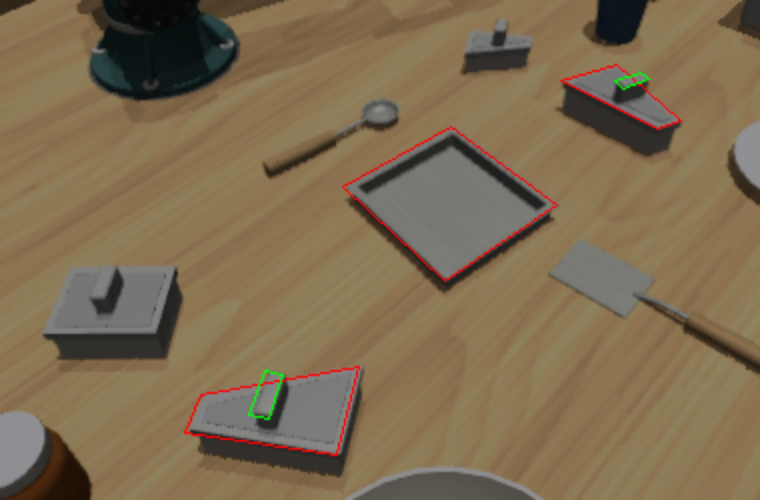

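View pics/ov_t.png

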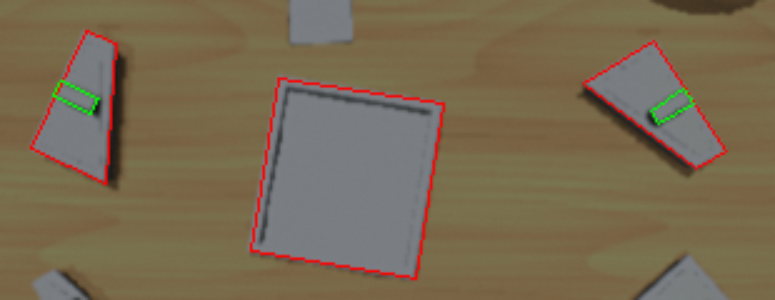

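```bash
cat >> h.py <<'E'
from scipy.spatial.transform import Rotation as Rr
A=np.array([.5899,.2942]);B=np.array([.585,-.2827]);TRAY=np.array([.5177,.0322]);TY=-8.47
def slot(sg): return TRAY+sg*.0345*np.array([-np.sin(np.radians(TY)),np.cos(np.radians(TY))])
def go(xy,z,yaw):
    o=robot.get_obs(); R=Rr.from_euler('xyz',o['ee_rot'])
    Rt=Rr.from_euler('xyz',[-np.pi/2,0,np.radians(yaw)])
    print('shift',np.round(1000*R.inv().apply(np.r_[xy,z]-o['tool_pos']),1),'turn',np.round(np.degrees((R.inv()*Rt).as_rotvec()),1))
    print('t',o['time'],o['tool_pos'],'eul',np.degrees(o['ee_rot']).round(2),'F',o['wrist_force'].round(1),'w',o['width'],'q',o['joint_positions'].round(2))
E
python3 -c "
from h import *
go(A,.18,-23.5); print(slot(1),slot(-1))"
```

```text
shift [-124.6   25.6 -503.6] turn [-0.  99.8  0. ]
t 0.8 [0.13011374 0.53440515 0.20555741] eul [-9.000e+01 -1.000e-02  7.632e+01] F [ 0.  -0.2  0.6] w 0.09433286844751833 q [ 1.23  0.09  1.37 -0.    1.68 -0.1 ]
[0.52278156 0.06632371] [ 0.51261844 -0.00192371]
```

```bash
python3 -m creep '[[-125,0,-504,0,100,0,0],[-125,0,-504,0,100,0,0],[-125,0,-504,0,100,0,0],[-125,0,-504,0,100,0,0],[-125,0,-504,0,100,0,0]]'; python3 -c "
from h import *
go(A,.15,-23.5)"
```

```text
time: 1.42
tool_pos: [0.4087, 0.3885, 0.2058]
ee_rot: [-1.57, -0.001, 0.388]
wrist_force: [0.4, -0.2, 0.9]
width: 0.0942
shift [ 132.    55.8 -156. ] turn [-0.  45.8  0. ]
t 1.425 [0.40865892 0.38852672 0.20576239] eul [-8.997e+01 -5.000e-02  2.226e+01] F [ 0.4 -0.2  0.9] w 0.0941615279469719 q [0.66 0.12 1.34 0.   1.69 0.27]
```

```bash
python3 -m creep '[[132,0,-156,0,46,0,0],[132,0,-156,0,46,0,0],[132,0,-156,0,46,0,0],[132,30,-156,0,46,0,0],[132,56,-156,0,46,0,0]]'; python3 -m creep '[[0,0,0,0,0,0,0]]' ; python3 -c "
from h import *
go(A,.1,-23.5)
snap('top','t1.png');snap('scene','s1.png')"
```

```text
time: 2.05
tool_pos: [0.5905, 0.2947, 0.148]
ee_rot: [-1.571, 0.0, -0.414]
wrist_force: [-0.3, 0.4, -0.8]
width: 0.0941
time: 2.17
tool_pos: [0.5875, 0.2953, 0.146]
ee_rot: [-1.575, 0.005, -0.408]
wrist_force: [-0.5, -0.4, -0.8]
width: 0.0943
shift [ 2.9 46.   0.1] turn [ 0.3  0.1 -0.3]
t 2.175 [0.5875147  0.29532725 0.14601888] eul [-90.26   0.27 -23.39] F [-0.5 -0.4 -0.8] w 0.09434268613368724 q [0.38 0.35 1.18 0.   1.62 0.79]
```

View pics/s1.png

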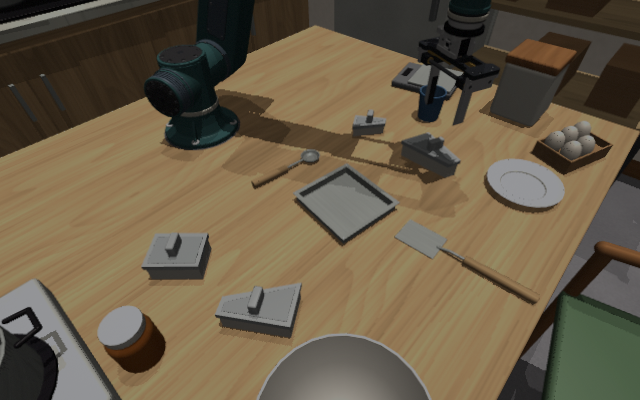

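The gripper (at about 450,85) is open and hovering over the left wedge's bar, with nothing touching.

```bash
python3 -c "
from h import *
go(A,.054,-23.5)"
```

```text
shift [ 1.8 96.2 -1.8] turn [-0.   0.2  0. ]
t 2.275 [0.58888959 0.2965464  0.15015115] eul [-8.997e+01 -2.000e-02 -2.333e+01] F [-0.1  0.9  0.4] w 0.0941023028703717 q [0.38 0.35 1.17 0.   1.62 0.79]
```

```bash
python3 -m creep '[[1,30,-1,0,0,0,0],[1,60,-1,0,0,0,0],[1,80,-1,0,0,0,0],[1,90,-1,0,0,0,0],[1,96,-1,0,0,0,0]]'; python3 -m creep '[[0,0,0,0,0,0,0],[0,0,0,0,0,0,0],[0,0,0,0,0,0,150],[0,0,0,0,0,0,255],[0,0,0,0,0,0,255]]';python3 -m creep '[[0,0,0,0,0,0,255],[0,0,0,0,0,0,255],[0,0,0,0,0,0,255],[0,0,0,0,0,0,255],[0,0,0,0,0,0,255]]'
```

```text
time: 2.9
tool_pos: [0.5898, 0.2953, 0.0541]
ee_rot: [-1.57, -0.001, -0.408]
wrist_force: [-0.5, 1.2, -0.6]
width: 0.0941
time: 3.52
tool_pos: [0.5894, 0.295, 0.0536]
ee_rot: [-1.571, -0.0, -0.408]
wrist_force: [0.4, 0.2, -0.3]
width: 0.0674
time: 4.15
tool_pos: [0.5894, 0.295, 0.0535]
ee_rot: [-1.571, -0.0, -0.408]
wrist_force: [-0.1, -0.4, 0.4]
width: 0.0175
```

```bash
python3 -m creep '[[0,0,0,0,0,0,255],[0,0,0,0,0,0,255],[0,0,0,0,0,0,255]]'; python3 -m creep '[[0,-4,0,0,0,0,255],[0,-12,0,0,0,0,255],[0,-25,0,0,0,0,255],[0,-40,0,0,0,0,255],[0,-60,0,0,0,0,255]]';  python3 -m creep '[[0,0,0,0,0,0,255],[0,0,0,0,0,0,255]]'; python3 -c "
from h import *
go(slot(1),.114,TY)
s=snap('top','t2.png');q=snap('scene','s2.png')
cv2.imwrite('pics/m2.png',np.hstack([cv2.resize(s['color'][120:220,150:270],None,fx=3.3,fy=3.3),cv2.resize(q['color'][80:180,370:490],None,fx=3.3,fy=3.3)]))"
```

```text
time: 4.53
tool_pos: [0.5895, 0.295, 0.0535]
ee_rot: [-1.571, -0.0, -0.408]
wrist_force: [0.7, 0.7, 0.6]
width: 0.0159
time: 5.15
tool_pos: [0.5893, 0.295, 0.1148]
ee_rot: [-1.571, 0.0, -0.408]
wrist_force: [-0.4, -0.3, -2.0]
width: 0.0159
time: 5.4
tool_pos: [0.5893, 0.2949, 0.1136]
ee_rot: [-1.571, -0.0, -0.408]
wrist_force: [-0.2, -0.1, -3.2]
width: 0.0154
shift [  29.7   -0.4 -236.2] turn [ -0.  -14.9   0. ]
t 5.4 [0.58929732 0.29494949 0.11359191] eul [-89.99  -0.   -23.4 ] F [-0.2 -0.1 -3.2] w 0.01542679942966816 q [0.38 0.36 1.23 0.   1.55 0.79]
```

View pics/m2.png

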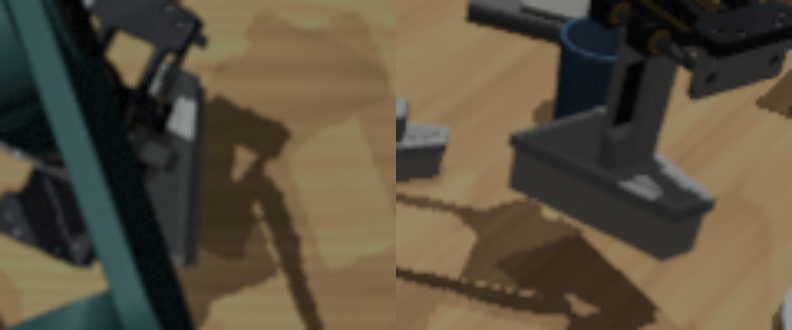

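The wedge (scene crop ~610,190) hangs level, clear of the table. I'll carry it to the tray.

```bash
python3 -m creep '[[5,0,-30,0,-3,0,255],[12,0,-85,0,-7,0,255],[20,0,-140,0,-11,0,255],[26,0,-195,0,-14,0,255],[30,0,-236,0,-15,0,255]]'; python3 -m creep '[[0,0,0,0,0,0,255],[0,0,0,0,0,0,255],[0,0,0,0,0,0,255]]'; python3 -c "
from h import *
go(slot(1),.0575,TY)
s=snap('top','t3.png');q=snap('scene','s3.png')
cv2.imwrite('pics/m3.png',np.hstack([cv2.resize(s['color'][130:260,240:370],None,fx=3,fy=3),cv2.resize(q['color'][120:250,280:410],None,fx=3,fy=3)]))"
```

```text
time: 6.12
tool_pos: [0.5218, 0.0645, 0.1126]
ee_rot: [-1.571, 0.002, -0.147]
wrist_force: [-0.3, 0.5, -2.1]
width: 0.0157
time: 6.5
tool_pos: [0.5233, 0.0675, 0.1132]
ee_rot: [-1.57, 0.001, -0.145]
wrist_force: [-0.5, -0.4, -3.4]
width: 0.0154
shift [-0.3 55.7 -1.3] turn [-0.   0.2 -0. ]
t 6.5 [0.52328693 0.06750579 0.11316658] eul [-8.998e+01  3.000e-02 -8.320e+00] F [-0.5 -0.4 -3.4] w 0.015386408299323555 q [0.02 0.07 1.57 0.   1.5  0.17]
```

View pics/m3.png

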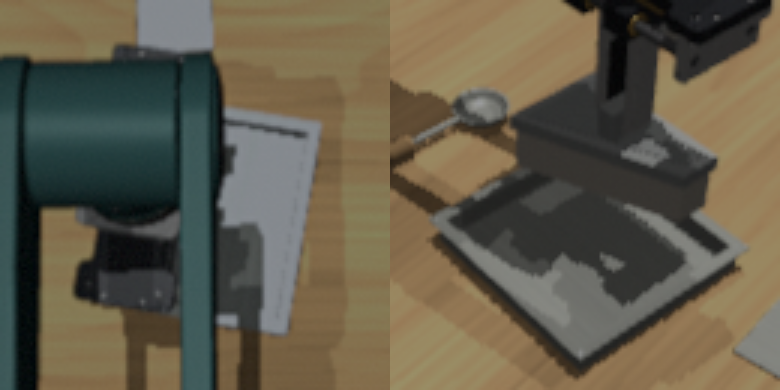

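The wedge is over the far half of the tray, with its wide end towards the robot and its slant facing the free half. Lowering.

```bash
python3 -m creep '[[0,12,0,0,0,0,255],[0,26,0,0,0,0,255],[0,38,0,0,0,0,255],[0,46,0,0,0,0,255],[0,50,0,0,0,0,255]]'; python3 -m creep '[[0,1,0,0,0,0,255],[0,2,0,0,0,0,255],[0,3,0,0,0,0,255],[0,4,0,0,0,0,255],[0,4,0,0,0,0,255]]'
```

```text
time: 7.22
tool_pos: [0.5228, 0.0664, 0.0626]
ee_rot: [-1.571, 0.001, -0.147]
wrist_force: [-0.3, 0.6, -3.6]
width: 0.0159
time: 7.85
tool_pos: [0.5231, 0.0665, 0.0595]
ee_rot: [-1.571, -0.0, -0.147]
wrist_force: [-0.2, 0.2, -2.2]
width: 0.0158
```

```bash
python3 -m creep '[[0,0.5,0,0,0,0,255],[0,1,0,0,0,0,255],[0,1,0,0,0,0,255]]'; python3 -m creep '[[0,0.5,0,0,0,0,255],[0,1,0,0,0,0,255],[0,1,0,0,0,0,255]]'; python3 -m creep '[[0,0.5,0,0,0,0,255],[0,0.5,0,0,0,0,255]]'
```

```text
time: 8.22
tool_pos: [0.5231, 0.0665, 0.0584]
ee_rot: [-1.571, 0.0, -0.147]
wrist_force: [-0.2, -0.7, -3.5]
width: 0.016
time: 8.6
tool_pos: [0.5232, 0.0665, 0.0575]
ee_rot: [-1.571, -0.0, -0.147]
wrist_force: [0.4, -0.8, -2.5]
width: 0.016
time: 8.85
tool_pos: [0.5232, 0.0664, 0.0575]
ee_rot: [-1.571, -0.0, -0.147]
wrist_force: [-0.9, -0.5, 1.7]
width: 0.0159
```

Contact is felt at the expected height, so I'll release.

```bash
python3 -m creep '[[0,0,0,0,0,0,220],[0,0,0,0,0,0,180],[0,0,0,0,0,0,140],[0,0,0,0,0,0,100],[0,0,0,0,0,0,60]]'; python3 -m creep '[[0,0,0,0,0,0,0],[0,0,0,0,0,0,0],[0,-10,0,0,0,0,0],[0,-30,0,0,0,0,0],[0,-70,0,0,0,0,0]]';  python3 -m creep '[[0,-40,0,0,0,0,0]]'; python3 -c "
from h import *
go(B,.16,32.5)"
```

```text
time: 9.48
tool_pos: [0.5233, 0.0665, 0.057]
ee_rot: [-1.571, -0.0, -0.147]
wrist_force: [0.3, 0.4, 0.6]
width: 0.0523
time: 10.1
tool_pos: [0.5219, 0.0664, 0.1265]
ee_rot: [-1.571, 0.004, -0.147]
wrist_force: [-0.2, -0.1, 0.5]
width: 0.0941
time: 10.22
tool_pos: [0.5231, 0.0665, 0.1687]
ee_rot: [-1.571, -0.0, -0.147]
wrist_force: [0.6, -0.2, 0.2]
width: 0.094
shift [ 112.3    8.6 -336.4] turn [ -0.  -40.9   0. ]
t 10.225 [0.52306894 0.06646216 0.16865773] eul [-8.999e+01 -1.000e-02 -8.400e+00] F [ 0.6 -0.2  0.2] w 0.09399110605539532 q [0.02 0.05 1.49 0.   1.61 0.17]
```

```bash
python3 -c "
from h import *
s=robot.snapshot('top');q=robot.snapshot('scene')
for h in (.06,.08,.1,.12,.15):
    P=pix2w(s,[[460,31],[460,123],[413,77],[507,77]],h); c=P.mean(0); r=(P[0,0]-P[1,0])/2
    t=np.linspace(0,2*np.pi,72); R=np.c_[c[0]+r*np.cos(t),c[1]+r*np.sin(t),0*t+h]; uv=w2pix(q,R)
    print(h,c.round(3),r.round(3),'top row',uv[uv[:,1].argmin()].round(),'left',uv[uv[:,0].argmin()].round(), 'right',uv[uv[:,0].argmax()].round(), 'clear',np.linalg.norm(c[:2]-B)-r)
im=q['color'];cv2.imwrite('pics/sb.png',cv2.resize(im[250:,200:480],None,fx=2.5,fy=2.5))
cv2.imwrite('pics/tb.png',cv2.resize(s['color'][130:250,170:480],None,fx=2.5,fy=2.5))"
```

```text
0.06 [ 0.831 -0.347  0.06 ] 0.12 top row [339. 357.] left [245. 479.] right [440. 480.] clear 0.13368725347019972
0.08 [ 0.824 -0.341  0.08 ] 0.118 top row [338. 347.] left [244. 466.] right [439. 467.] clear 0.12747693889528977
0.1 [ 0.817 -0.335  0.1  ] 0.116 top row [337. 336.] left [243. 453.] right [438. 454.] clear 0.12132647902257829
0.12 [ 0.81 -0.33  0.12] 0.114 top row [336. 325.] left [242. 439.] right [436. 440.] clear 0.11524232183552843
0.15 [ 0.799 -0.321  0.15 ] 0.111 top row [335. 308.] left [240. 418.] right [434. 419.] clear 0.10625675031678608
```

View pics/sb.png

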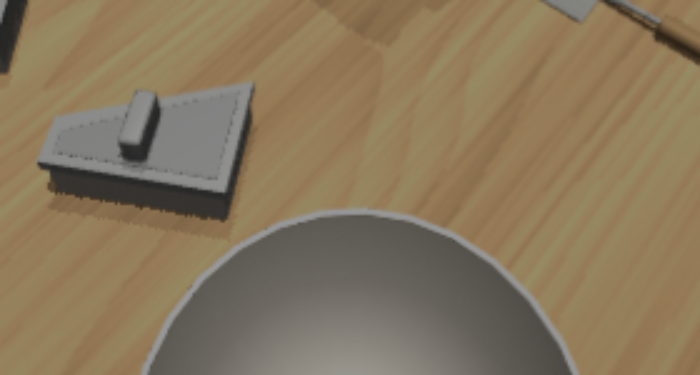

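View pics/tb.png

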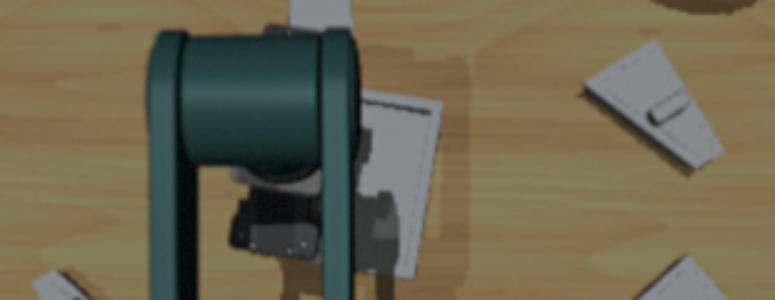

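Bowl rim is about 0.10 m high and at least 0.12 m from box B's bar, so there is room for the fingers. Moving to B.

```bash
python3 -m creep '[[15,0,-45,0,-6,0,0],[35,0,-105,0,-14,0,0],[55,0,-165,0,-23,0,0],[75,0,-225,0,-32,0,0],[92,5,-280,0,-41,0,0]]'; python3 -m creep '[[0,0,0,0,0,0,0]]';python3 -c "
from h import *
go(B,.11,32.5)"
```

```text
time: 10.95
tool_pos: [0.5734, -0.226, 0.1616]
ee_rot: [-1.571, -0.0, 0.574]
wrist_force: [1.5, 1.1, -0.6]
width: 0.0941
time: 11.08
tool_pos: [0.5723, -0.2279, 0.1595]
ee_rot: [-1.569, 0.002, 0.563]
wrist_force: [-0.1, 0.2, 0.1]
width: 0.0938
shift [-18.4  49.5 -53.2] turn [-0.1 -0.2 -0.1]
t 11.075 [ 0.57229693 -0.22787869  0.15954728] eul [-89.88   0.13  32.28] F [-0.1  0.2  0.1] w 0.0938442283450056 q [-0.47  0.25  1.28 -0.    1.62 -1.03]
```

```bash
python3 -m creep '[[-7,0,-20,0,0,0,0],[-15,15,-42,0,0,0,0],[-18,35,-53,0,0,0,0],[-18,50,-53,0,0,0,0],[-18,50,-53,0,0,0,0]]'; python3 -m creep '[[0,0,0,0,0,0,0],[0,0,0,0,0,0,0]]';python3 -c "
from h import *
go(B,.054,32.5)
s=robot.snapshot('scene');cv2.imwrite('pics/m4.png',cv2.resize(s['color'][200:350,180:340],None,fx=3.5,fy=3.5))"
```

```text
time: 11.7
tool_pos: [0.5853, -0.2769, 0.1088]
ee_rot: [-1.565, 0.002, 0.57]
wrist_force: [-0.2, 0.4, -0.3]
width: 0.0938
time: 11.95
tool_pos: [0.5873, -0.2781, 0.1132]
ee_rot: [-1.573, -0.001, 0.57]
wrist_force: [-0.8, 0.0, -0.1]
width: 0.0939
shift [-4.4 59.2 -2.5] turn [0.1 0.1 0.1]
t 11.95 [ 0.58726613 -0.27810454  0.11321587] eul [-9.010e+01 -6.000e-02  3.264e+01] F [-0.8  0.  -0.1] w 0.09385954604555645 q [-0.53  0.34  1.26  0.    1.55 -1.1 ]
```

View pics/m4.png

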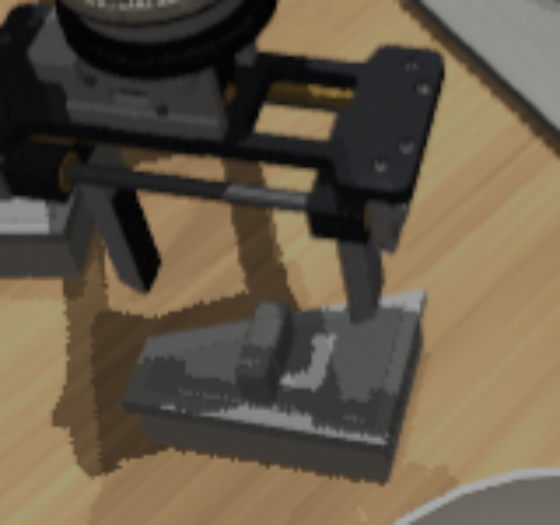

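Gripper straddles B's bar (~270,345 in crop) with both fingers clear. Descend and grip.

```bash
python3 -m creep '[[-3,18,-2,0,0,0,0],[-4,36,-2,0,0,0,0],[-4,50,-2,0,0,0,0],[-4,57,-2,0,0,0,0],[-4,59,-2,0,0,0,0]]'; python3 -m creep '[[0,0,0,0,0,0,0],[0,0,0,0,0,0,150],[0,0,0,0,0,0,255],[0,0,0,0,0,0,255],[0,0,0,0,0,0,255]]';python3 -m creep '[[0,0,0,0,0,0,255],[0,0,0,0,0,0,255],[0,0,0,0,0,0,255],[0,0,0,0,0,0,255],[0,0,0,0,0,0,255]]'; python3 -m creep '[[0,0,0,0,0,0,255],[0,0,0,0,0,0,255]]'
```

```text
time: 12.62
tool_pos: [0.5841, -0.2819, 0.052]
ee_rot: [-1.57, 0.0, 0.569]
wrist_force: [0.4, -0.3, 0.1]
width: 0.0942
time: 13.25
tool_pos: [0.5845, -0.2822, 0.0531]
ee_rot: [-1.571, -0.0, 0.569]
wrist_force: [0.0, -0.4, 0.4]
width: 0.0574
time: 13.88
tool_pos: [0.5846, -0.282, 0.053]
ee_rot: [-1.571, -0.0, 0.569]
wrist_force: [-0.5, 1.3, -0.7]
width: 0.0161
time: 14.12
tool_pos: [0.5845, -0.2821, 0.0529]
ee_rot: [-1.571, -0.0, 0.569]
wrist_force: [1.3, 0.2, 0.1]
width: 0.0157
```

```bash
python3 -m creep '[[0,-4,0,0,0,0,255],[0,-15,0,0,0,0,255],[0,-35,0,0,0,0,255],[0,-65,0,0,0,0,255],[0,-90,0,0,0,0,255]]';  python3 -m creep '[[0,0,0,0,0,0,255],[0,0,0,0,0,0,255]]'; python3 -c "
from h import *
go(slot(-1),.143,TY)
s=snap('top','t5.png');q=snap('scene','s5.png')
cv2.imwrite('pics/m5.png',np.hstack([cv2.resize(s['color'][135:255,250:370],None,fx=3.3,fy=3.3),cv2.resize(q['color'][200:350,190:340],None,fx=2.64,fy=2.64)]))"
```

```text
time: 14.75
tool_pos: [0.5849, -0.2826, 0.1462]
ee_rot: [-1.573, -0.001, 0.569]
wrist_force: [0.7, -0.1, -2.2]
width: 0.0156
time: 15.0
tool_pos: [0.5841, -0.282, 0.1427]
ee_rot: [-1.57, 0.0, 0.569]
wrist_force: [0.6, 0.2, -2.4]
width: 0.0155
shift [ 9.070e+01 -2.000e-01  2.745e+02] turn [-0.  41.1 -0. ]
t 15.0 [ 0.58414539 -0.2820155   0.14266616] eul [-8.997e+01  1.000e-02  3.260e+01] F [ 0.6  0.2 -2.4] w 0.015455922617494705 q [-0.54  0.33  1.21  0.    1.6  -1.11]
```

View pics/m5.png

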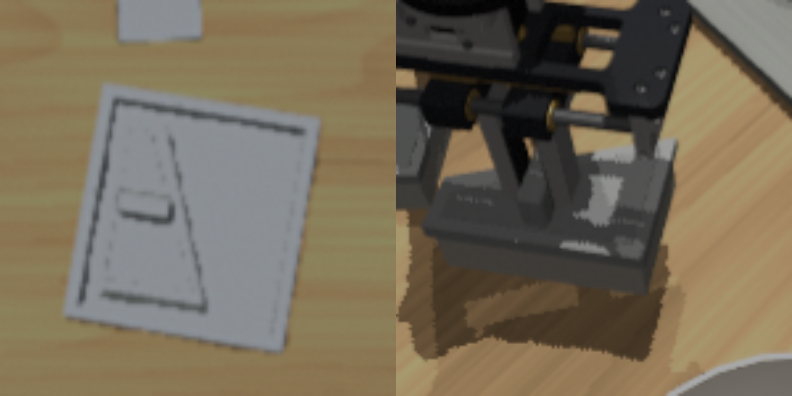

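A sits in the left half of the tray (bar ~ (145,205) in the crop), and B is lifted level. I'll measure A's real pose before placing B.

Run:
```python
from h import *
s=robot.snapshot('top')
im=s['color'][135:255,250:370]
cv2.imwrite('pics/z6.png',cv2.convertScaleAbs(cv2.resize(im,None,fx=5,fy=5,interpolation=cv2.INTER_CUBIC),alpha=1.6,beta=-40))
img=cv2.resize(im,None,fx=5,fy=5,interpolation=cv2.INTER_CUBIC); img=cv2.convertScaleAbs(img,alpha=1.5)
f=lambda P:[np.round((w2pix(s,P)-[250,135]+.5)*5-.5).astype(int)]
p=[.5237,.0657,np.radians(180-8.4)]
cv2.polylines(img,f(place(p,WEDGE[[0,1,3,2]],.052)),True,(0,0,255),1)
cv2.polylines(img,f(place(p,np.array([[-8,-20],[8,-20],[8,20],[-8,20]])/1000,.080)),True,(0,255,0),1)
cv2.polylines(img,f(place([*TRAY,np.radians(TY)],TR,.024)),True,(255,0,0),1)
cv2.imwrite('pics/z7.png',img)
```

```text
(no output)
```

View pics/z7.png

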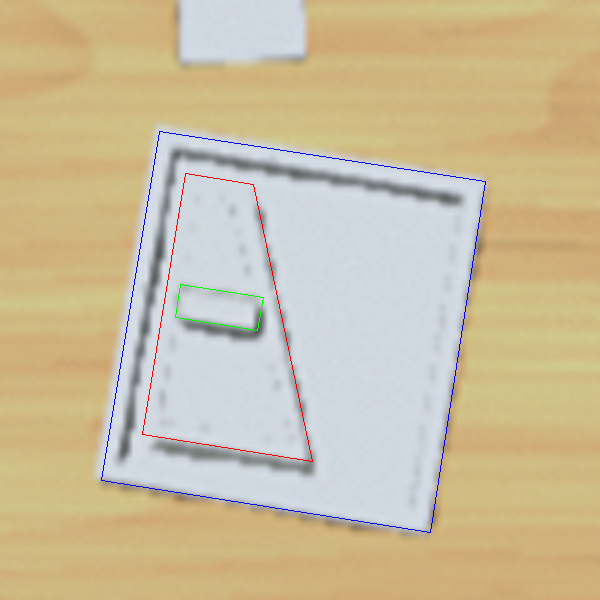

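The overlay of A's expected pose (lid edges, bar) matches the picture. Carrying B.

```bash
python3 -m creep '[[10,0,30,0,6,0,255],[28,0,85,0,15,0,255],[47,0,140,0,24,0,255],[64,0,195,0,33,0,255],[80,0,240,0,41,0,255]]'; python3 -m creep '[[0,0,0,0,0,0,255],[0,0,0,0,0,0,255]]'; python3 -c "
from h import *
go(slot(-1),.113,TY)"
```

```text
time: 15.78
tool_pos: [0.521, -0.0348, 0.1419]
ee_rot: [-1.57, 0.002, -0.151]
wrist_force: [0.8, 0.3, -2.2]
width: 0.016
time: 16.02
tool_pos: [0.5223, -0.0372, 0.1424]
ee_rot: [-1.571, 0.001, -0.145]
wrist_force: [-0.6, -0.6, -1.7]
width: 0.0163
shift [-14.7  29.4  33.5] turn [ 0.   0.1 -0. ]
t 16.025 [ 0.52232785 -0.03720647  0.1424309 ] eul [-9.004e+01  4.000e-02 -8.330e+00] F [-0.6 -0.6 -1.7] w 0.016315797513694476 q [-0.18  0.05  1.54 -0.    1.56 -0.03]
```

```bash
python3 -m creep '[[-4,0,9,0,0,0,255],[-9,0,20,0,0,0,255],[-13,0,30,0,0,0,255],[-15,0,33,0,0,0,255],[-15,0,33,0,0,0,255]]'; python3 -m creep '[[0,0,0,0,0,0,255],[0,0,0,0,0,0,255]]'; python3 -c "
from h import *
go(slot(-1),.0575,TY)
s=snap('top','t8.png');q=snap('scene','s8.png')
cv2.imwrite('pics/m8.png',np.hstack([cv2.resize(s['color'][130:260,240:370],None,fx=3,fy=3),cv2.resize(q['color'][120:250,280:410],None,fx=3,fy=3)]))"
```

```text
time: 16.65
tool_pos: [0.5124, -0.0017, 0.1431]
ee_rot: [-1.571, -0.0, -0.146]
wrist_force: [-0.1, -0.9, -1.4]
width: 0.0161
time: 16.9
tool_pos: [0.5125, -0.0023, 0.143]
ee_rot: [-1.571, -0.0, -0.147]
wrist_force: [0.7, -0.4, -2.2]
width: 0.0159
shift [ 0.  85.5  0.4] turn [0.  0.1 0. ]
t 16.9 [ 0.51252589 -0.00229468  0.14297283] eul [-90.    -0.    -8.42] F [ 0.7 -0.4 -2.2] w 0.01593602009934354 q [-0.12  0.02  1.56 -0.    1.56  0.03]
```

View pics/m8.png

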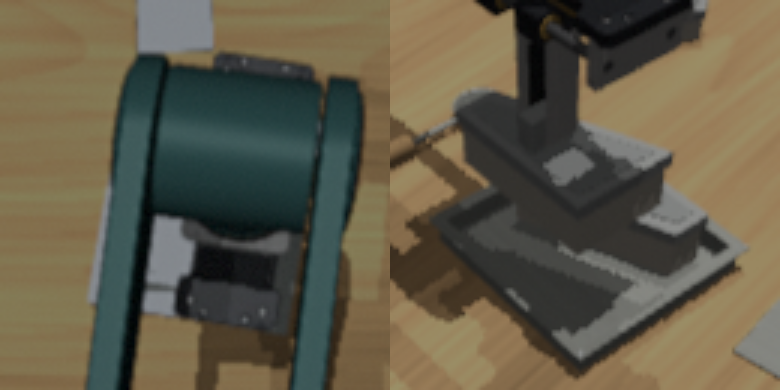

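B hovers above its half of the tray, wide end next to A's narrow end. Lowering.

```bash
python3 -m creep '[[0,10,0,0,0,0,255],[0,22,0,0,0,0,255],[0,34,0,0,0,0,255],[0,46,0,0,0,0,255],[0,54,0,0,0,0,255]]'; python3 -m creep '[[0,8,0,0,0,0,255],[0,15,0,0,0,0,255],[0,20,0,0,0,0,255],[0,24,0,0,0,0,255],[0,25,0,0,0,0,255]]'; python3 -m creep '[[0,1,0,0,0,0,255],[0,2,0,0,0,0,255],[0,3,0,0,0,0,255],[0,4,0,0,0,0,255],[0,4,0,0,0,0,255]]'
```

```text
time: 17.62
tool_pos: [0.5119, -0.002, 0.0876]
ee_rot: [-1.571, 0.002, -0.147]
wrist_force: [0.9, -0.2, -2.1]
width: 0.0157
time: 18.25
tool_pos: [0.5124, -0.002, 0.0638]
ee_rot: [-1.571, 0.0, -0.147]
wrist_force: [0.0, -0.4, -1.8]
width: 0.0158
time: 18.88
tool_pos: [0.5124, -0.002, 0.0599]
ee_rot: [-1.571, 0.0, -0.147]
wrist_force: [-0.8, -0.7, -1.1]
width: 0.0159
```

```bash
python3 -m creep '[[0,0.5,0,0,0,0,255],[0,1,0,0,0,0,255],[0,1.5,0,0,0,0,255],[0,1.5,0,0,0,0,255]]'; python3 -m creep '[[0,0.5,0,0,0,0,255],[0,1,0,0,0,0,255],[0,1,0,0,0,0,255]]'; python3 -m creep '[[0,0.5,0,0,0,0,255],[0,0.5,0,0,0,0,255]]'
```

```text
time: 19.38
tool_pos: [0.5124, -0.002, 0.0584]
ee_rot: [-1.571, 0.0, -0.147]
wrist_force: [-0.4, -0.2, -1.6]
width: 0.0158
time: 19.75
tool_pos: [0.5124, -0.002, 0.0574]
ee_rot: [-1.571, 0.0, -0.147]
wrist_force: [-0.7, 0.2, -2.9]
width: 0.0158
time: 20.0
tool_pos: [0.5125, -0.002, 0.057]
ee_rot: [-1.571, -0.0, -0.147]
wrist_force: [0.8, -0.4, -1.9]
width: 0.0158
```

```bash
python3 -m creep '[[0,0.5,0,0,0,0,255],[0,0.5,0,0,0,0,255]]'; python3 -m creep '[[0,0.5,0,0,0,0,255],[0,0.5,0,0,0,0,255]]'
```

```text
time: 20.25
tool_pos: [0.5125, -0.002, 0.0569]
ee_rot: [-1.571, -0.0, -0.147]
wrist_force: [-1.8, -0.4, 0.1]
width: 0.0157
time: 20.5
tool_pos: [0.5125, -0.002, 0.0569]
ee_rot: [-1.571, -0.0, -0.146]
wrist_force: [-3.5, -0.2, 5.3]
width: 0.0158
```

Contact. Release and retreat.

```bash
python3 -m creep '[[0,-0.5,0,0,0,0,255],[0,-0.5,0,0,0,0,220],[0,-0.5,0,0,0,0,180],[0,-0.5,0,0,0,0,140],[0,-0.5,0,0,0,0,100]]'; python3 -m creep '[[0,0,0,0,0,0,50],[0,0,0,0,0,0,0],[0,0,0,0,0,0,0],[0,-10,0,0,0,0,0],[0,-40,0,0,0,0,0]]';  python3 -m creep '[[0,-50,0,0,0,0,0],[0,-80,0,0,0,0,0],[0,-80,200,0,0,0,0],[0,-80,200,0,0,0,0],[0,-80,200,0,0,0,0]]'; python3 -m creep '[[0,0,60,0,0,0,0],[0,0,120,0,0,0,0],[0,0,120,0,0,0,0]]'
python3 - <<'E'
from h import *
s=snap('top','t9.png');q=snap('scene','s9.png')
print(robot.get_obs()['tool_pos'])
img=cv2.convertScaleAbs(cv2.resize(s['color'][135:255,250:370],None,fx=5,fy=5,interpolation=cv2.INTER_CUBIC),alpha=1.5)
cv2.imwrite('pics/z9.png',img)
cv2.imwrite('pics/y9.png',cv2.resize(q['color'][130:270,250:430],None,fx=4,fy=4))
E
```

```text
time: 21.12
tool_pos: [0.5125, -0.002, 0.0561]
ee_rot: [-1.571, 0.0, -0.147]
wrist_force: [0.4, 0.2, 0.2]
width: 0.0422
time: 21.75
tool_pos: [0.5111, -0.0019, 0.0957]
ee_rot: [-1.571, 0.004, -0.147]
wrist_force: [0.7, 0.4, 0.7]
width: 0.092
time: 22.38
tool_pos: [0.5403, 0.1851, 0.1778]
ee_rot: [-1.57, -0.002, -0.147]
wrist_force: [1.2, -0.8, 0.6]
width: 0.094
time: 22.75
tool_pos: [0.5568, 0.3062, 0.176]
ee_rot: [-1.57, 0.001, -0.141]
wrist_force: [0.0, -0.4, 0.2]
width: 0.0942
[0.55723899 0.30248189 0.17662817]
```

View pics/z9.png

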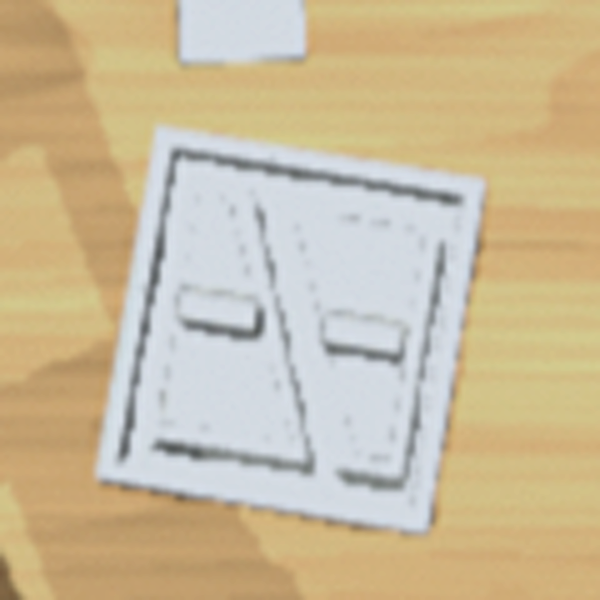

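View pics/y9.png

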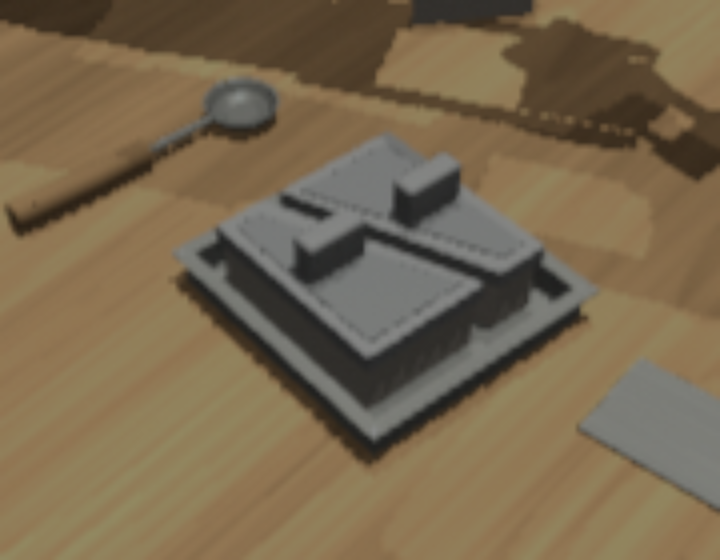

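View pics/s9.png

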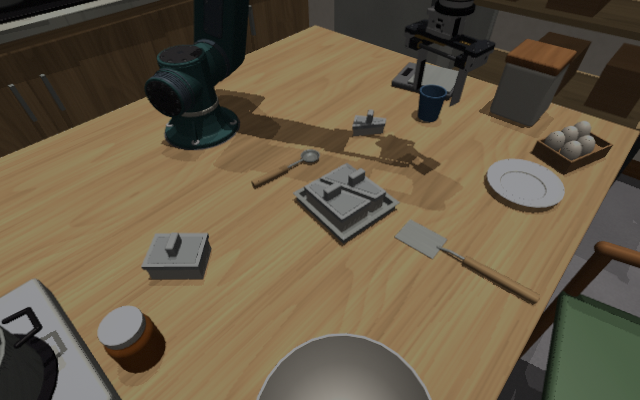

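Both wedges lie flat in the tray, head to tail, with a clear gap between the slanting sides, at about (310,330) in the top crop. The small box at (369,127) in the scene view is unmoved, and the arm is clear of everything. Handing in.

```bash
python3 -m creep '[[0,0,0,0,0,0,0],[0,0,0,0,0,0,0]]'; python3 -c "
from h import *
robot.close_job()"
```

```text
time: 23.1
tool_pos: [0.5576, 0.3008, 0.1771]
ee_rot: [-1.57, -0.001, -0.149]
wrist_force: [0.0, -0.2, -0.3]
width: 0.0937
the job is handed in; nothing more can be done
```

Both large wedge boxes are in the fridge tray, side by side and head to tail, with their slanting sides facing each other. I gripped each by its bar, lowered it slowly until I felt it touch, and only then let go. Touchdown was at 57.5 mm and 56.9 mm tool height, as expected for the tray floor.

The last top and scene pictures show:
- **Boxes:** both lie flat, with a clear gap between them and along the tray walls.
- **Other items:** the small wedge box and the rectangular box are where they were.
- **Arm:** it is well clear, with the gripper open about 0.18 m above the table.

The job took about 23 s of the 56 s allowed. The highest force I read was about 6 N. None of the checks failed or disagreed. I checked the first box's position with a measured overlay, but the second only by eye in the final pictures.

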